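# Open the barred shipping case with the scraper

## Robot

A 6-joint arm with a two-finger parallel gripper is mounted at the origin on the work surface. World frame = base frame: x ahead of the robot, y to its left, z up, the work surface at z = 0. Lengths are in mm, angles in rad, forces in N, time in s.
With the tool pointing down it reaches from about 375 to 900 mm from the base axis. Payload 3.1 kg.
Tool frame: the origin (TCP) lies at the very end of the fingers, on their centre line; the grasp point (between the pads) lies 19 mm behind it; z points along the fingers, y is the line along which they close (so a half turn about z gives the same grasp; the last joint's range is limited). The gripper opens to 87 mm and grips with 3 to 60 N. Pads are 19 mm wide; open, the fingers measure 117 mm over their backs; the gripper's body (75 mm by 190 mm) begins 51 mm behind the grasp point.
Start: joints at [-1.486, 0.527, 1.433, -0, 1.181, -0.178], TCP at [162.39, -603.511, 222.548] pointing down, gripper open.
Joint ranges: [-3.08, 3.08], [-0.75, 2.2], [0.22, 2.44], [-1.43, 4.57], [0, 2.65], [-2.85, 2.85]. Speed limits (rad/s): [2.79, 2.79, 3.14, 3.14, 3.14, 3.14].

## Interface

Orientations are given as a 3x3 rotation matrix whose columns are the frame's x, y, z axes.
In Python, from bench import manip gives the robot as it stands.
- The arm moves only by the shell command python3 -m jog 'ROWS' [FORCE]. ROWS is JSON, one flat list of numbers, 7 for each row, row after row: the finger opening in mm, from 0 to 87, then the shift along the tool's x, y, z in mm, then the turn, a rotation vector about the tool's x, y, z in degrees. A call has 1 to 10 rows; each row shifts and turns the commanded pose from where the row before left it, along the tool's axes as they then stand; what a row does not reach is not made up. A row lasts 1/10 s, in which the tool goes at most 50 mm and 8.59 degrees, less where a joint would pass 70% of its speed; a pose out of reach is approached as far as the arm can. A call is refused whole if a number of a shift passes 50 or a number of a turn 8.59, either way. A call with a gripper value outside its range is refused whole. The fingers move at their own pace and stop on an object; FORCE is the grip in N (left out, the last holds). Time passes only in rows, so rows that do not move let the fingers close. It gives the time, the measured TCP pose, the force, the opening and the grip force at its end, in the units of the state.
- manip.read_state(): the state, without advancing time (a new reading comes with each control period).
- manip.camera(name): name is "scene" or "side" or "wrist"; returns a dict with "img" (420x560x3 uint8, blue, green, red), "camera_matrix" (3x3 intrinsics, pixels), "R" (3x3) and "t" (3): a world point X has camera coordinates R X + t. Camera axes: x right, y down, z forward; pixel columns grow to the right and rows downward; lengths in mm; the calibration is good to about 2 mm. The wrist camera is an equidistant fisheye: a pixel r from the principal point sees the ray r / f radians off the axis. A picture is of the moment at which its call begins. There is no depth.
- manip.close_job(): hands the job in; it is judged then, once.
The state is a dict: "t": time; "q": joint angles; "joint_velocities": joint speeds; "joint_efforts": joint torques, N m; "position": TCP position; "orientation": TCP orientation; "force": force on the tool from outside, world axes, zero at the start; "torque": the same for the moment, N m; "opening": finger opening in mm; "grasp_force": force on a finger pad.
Only numpy, scipy, OpenCV 4.12 (cv2) and the standard library are available. Lean on these libraries where they do the work, as an engineer would, in place of code of your own. Each camera call takes 0.05 s, during which the arm holds its last target. There are 200 camera calls.

## Task

Open the small shipping case. First push the free end of the metal bar that lies across its lid so that the bar swings about its bolt, towards the robot and right round to its stop; then draw the scraper out of its sleeve by the blade, let go of it on the bench, and take it again by its handle. With the blade in the slot under the lid's front edge, lever the lid up past 45 degrees, not touching the lid with the gripper, then lay the scraper down flat on the bench and leave everything else where it stands.

Things in the scene. Friction and masses are not known exactly. Their poses are not given: they have to be found in the camera images.
- case: Plywood case fixed to the bench, 130 mm (its x) by 180 mm (its y), 50 mm high, plus a flush 8 mm plywood lid. Origin: centre of its underside, on the bench; x points away from the robot (yaw within 0.2 rad), z up. Its front face (x = -65 mm) faces the robot. A wooden bracket 63 mm high, 50 by 45 mm, on its left side (y = 90 to 135 mm) carries the bar's bolt.
- case_slot (a point): Middle of the mouth of the slot in the case's front face, 44.5 mm above the bench. The front wall is only 39 mm high, so an open slot 11 mm high (39 to 50 mm above the bench), about 160 mm wide, runs under the lid's front edge.
- lid (a joint): Lid hinge, rad: 0 closed (at the start), grows as the front edge rises, at most 1.6. The hinge line runs along the case's y at x = +65 mm, z = 50 mm in the case's frame (level with the lid's underside). The 0.18 kg lid stays where it is left, by a stiff hinge; lifting its front edge takes 2 to 3 N.
- lid_edge (a point): Middle of the lower front edge of the lid, 130 mm from the hinge line; moves with the lid.
- bar (a joint): Angle of the swing bar, rad: 0 to 0.3 at the start, lying over the lid; 0 is along the case's -y; grows as its free end moves towards the robot (clockwise from above); at 1.57 it points along the case's -x; 1.85 is the stop, clear of the lid. It stays where it is left; pushing near its end takes about 1 N.
- bar_pivot (a point): Axis of the bar's bolt, at the bar's mid height, 74 mm above the bench; at x = -20 mm, y = +115 mm in the case's frame.
- bar_tip (a point): Free end of the bar, 250 mm from the bolt's axis, mid height. The bar is plain aluminium, 20 mm wide, 16 mm high (66 to 82 mm above the bench, 8 mm over the lid); about its last 40 mm overhang the case at the start. A bolt head 6 mm high stands on it over the bracket.
- sleeve: Low dark steel tool sleeve fixed to the bench: a tunnel 150 mm long, 42 mm wide (plus 14 mm flanges 3 mm thick each side), 38 mm high, inside 34 by 34 mm, closed at the back. Origin: on the bench in the middle of its open mouth; x points straight out of the mouth, roughly to the robot's +y (within 0.25 rad).
- scraper: Loose scraper, 0.14 kg: black handle 95 mm long, 26 wide, 28 high; flat steel blade 85 mm long, 26 wide, 3 thick, faces 12.5 and 15.5 mm above the handle's underside. Origin: centre of the handle's underside; x points to the blade's tip, z up. It starts on the bench, in the sleeve, only the last 36 mm of blade outside. The handle is too thick for the case's slot.
- scraper_tip (a point): Tip of the blade, 132.5 mm ahead of the scraper's origin, at the blade's mid height (14 mm).
- tumbler_a: Bystander: steel flask, 68 mm across, 165 mm tall. Origin: centre of its underside.
- tumbler_b: Bystander: a second flask like the first. Origin: centre of its underside.
- tape_roll: Bystander: clear tape roll lying flat, 100 mm across, 48 mm high. Origin: centre of its underside.
- jar: Bystander: jar, 60 mm across, 75 mm tall. Origin: centre of its underside.
- small_carton: Bystander: cardboard carton 100 by 75 by 50 mm. Origin: centre of its underside.
There are look-alikes about, which are no part of the job. What is meant by the sleeve is not blue or purple, and is the larger of those in its own colour.

How it is judged (in metres and radians):
On the way, in this order (a step that is already met when the one before it is completed fails the run):
1. the bar has been swung round to its stop (value of joint bar above 1.65 rad), for 0.2 s.
2. the scraper is wholly out of its sleeve and let go on the bench (x of scraper in the frame of sleeve above 0.0475 m and height (world z) of scraper below 0.02 m and contact force between the fingers and scraper below 0.1 N), for 0.1 s.
3. the scraper's blade levers the lid up past about 45 degrees (0.7 rad) (value of joint lid above 0.7 rad and contact force between scraper and lid above 0.2 N), for 0.1 s.
At the end, for the whole second after the job is handed in: The bar is at its stop (past 1.65 of 1.85 rad), the lid stands open past 0.7 rad, and the scraper lies flat and still on the bench (its handle's underside origin below 35 mm, blade level within 0.1 rad), outside the sleeve and touching neither case nor sleeve (value of joint bar above 1.65 rad and value of joint lid above 0.7 rad and height (world z) of scraper below 0.035 m and angle between scraper's own x axis and vertical between 1.47 and 1.67 rad and linear speed of scraper below 0.02 m/s and contact force between scraper and case below 0.1 N and contact force between scraper and sleeve below 0.1 N and not (x of scraper in the frame of sleeve between -0.15 and 0.0475 m and y of scraper in the frame of sleeve between -0.02 and 0.02 m)).
It fails at once if the lid is raised while the bar is still over it (value of joint lid above 0.1 rad and value of joint bar below 1.4 rad).
It fails at once if the gripper or arm, instead of the scraper, moves the lid (value of joint lid above 0.05 rad and contact force between any of the fingers, the arm and lid above 1 N).
It fails at once if a bystander is moved by more than 30 mm (distance of any of tumbler_a, tumbler_b, tape_roll, jar, small_carton from where it was at the start of the episode above 0.03 m).
It also fails if it takes over 72 s, if anything falls off the work surface, if the arm or the gripper's body presses on something with over 40 N, if the wrist force passes 120 N, or if a joint passes its speed limit or range.

## Working session

There is one attempt and no reset: what is moved stays moved. The work goes in short steps, Python scripts to look and compute and a shell command to move; the robot and the scene stay as the last step left them, time stands still between calls to the robot, and variables do not carry over. Pictures are saved under pics/ and viewed, at most 11 in all, crops included, and the job is handed in when it is done.

```bash
ls; mkdir -p pics
cat > h.py <<'E'
import numpy as np, cv2
from bench import manip
def snap(n,tag):
    c=manip.camera(n); cv2.imwrite(f'pics/{tag}.png',c['img']); np.savez(f'pics/{tag}.npz',img=c['img'],K=c['camera_matrix'],R=c['R'],t=c['t']); return c
def load(tag): return dict(np.load(f'pics/{tag}.npz'))
def ray(tag,u,v,fish=False):
    c=load(tag);K=c['K'];x=(u-K[0,2])/K[0,0];y=(v-K[1,2])/K[1,1]
    if fish:
        r=np.hypot(x,y);s=np.sin(r)/r if r>1e-9 else 1;d=np.array([x*s,y*s,np.cos(r)])
    else: d=np.array([x,y,1.])
    R=c['R'];d=R.T@d;return -R.T@c['t'].ravel(),d/np.linalg.norm(d)
def plane(tag,u,v,z,fish=False):
    o,d=ray(tag,u,v,fish);return o+d*(z-o[2])/d[2]
def tri(r1,r2):
    A=[];b=[]
    for o,d in (r1,r2):
        P=np.eye(3)-np.outer(d,d);A.append(P);b.append(P@o)
    x=np.linalg.solve(sum(A),sum(b));return x,[float(np.linalg.norm(a@x-c)) for a,c in zip(A,b)]
def proj(tag,X,fish=False):
    c=load(tag);p=c['R']@np.asarray(X,float)+c['t'].ravel();K=c['K']
    if fish:
        r=np.hypot(p[0],p[1]);th=np.arctan2(r,p[2]);p=np.array([p[0]/r*th,p[1]/r*th,1])
    return (K@(p/p[2]))[:2]
E
python3 - <<'E'
from h import *
for n in('scene','side','wrist'):
    c=snap(n,n+'0'); print(n,c['camera_matrix'].round(1).tolist(),(-c['R'].T@c['t'].ravel()).round(),c['R'].round(2).tolist())
a=np.hstack([load('scene0')['img'],load('side0')['img']])
E
```

```text
pics
scene [[534.3, 0.0, 276.3], [0.0, 534.3, 214.9], [0.0, 0.0, 1.0]] [1136. -680. 1016.] [[0.77, 0.63, -0.01], [0.45, -0.57, -0.69], [-0.44, 0.53, -0.72]]
side [[489.2, 0.0, 280.7], [0.0, 489.2, 208.6], [0.0, 0.0, 1.0]] [ 315.  947. 1012.] [[-0.97, -0.25, 0.0], [-0.17, 0.67, -0.72], [0.18, -0.7, -0.69]]
wrist [[325.2, 0.0, 280.8], [0.0, 325.2, 208.1], [0.0, 0.0, 1.0]] [ 238. -583.  384.] [[0.26, -0.97, -0.0], [-0.93, -0.25, 0.29], [-0.28, -0.07, -0.96]]
```

View pics/scene0.png

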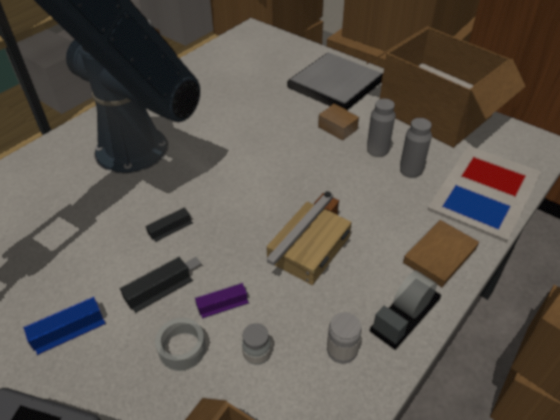

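View pics/side0.png

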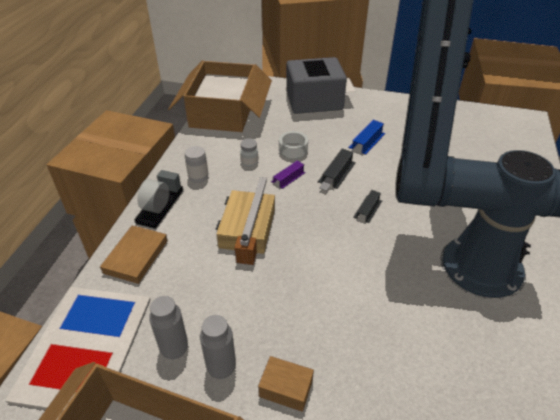

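The scene view shows the case at about (310,240) with the bar from (328,195) to (273,260). The dark sleeve is at (157,283), with blade metal at (195,264). The side view shows the case at (247,220), the bar running from (245,245) to (264,180), and the sleeve at (337,170). I'll zoom in to pick out corners.

Run:
```python
from h import *
def crop(tag,x,y,w=100,h=75,s=4):
    im=cv2.resize(load(tag)['img'][y:y+h,x:x+w],None,fx=s,fy=s,interpolation=cv2.INTER_CUBIC)
    for k in range(0,w,10):
        cv2.line(im,(k*s,0),(k*s,4 if k%20 else 10),(0,255,255),1)
        if k%20==0: cv2.putText(im,str(x+k),(k*s+2,20),0,.35,(0,255,255))
    for k in range(0,h,10):
        cv2.line(im,(0,k*s),(8,k*s),(0,255,255),1)
        if k%20==0: cv2.putText(im,str(y+k),(10,k*s+5),0,.35,(0,255,255))
    return im
a=np.vstack([np.hstack([crop('scene0',260,190),crop('scene0',115,245)]),np.hstack([crop('side0',200,170),crop('side0',300,130)])])
cv2.imwrite('pics/c1.png',a)
```

```text
(no output)
```

View pics/c1.png

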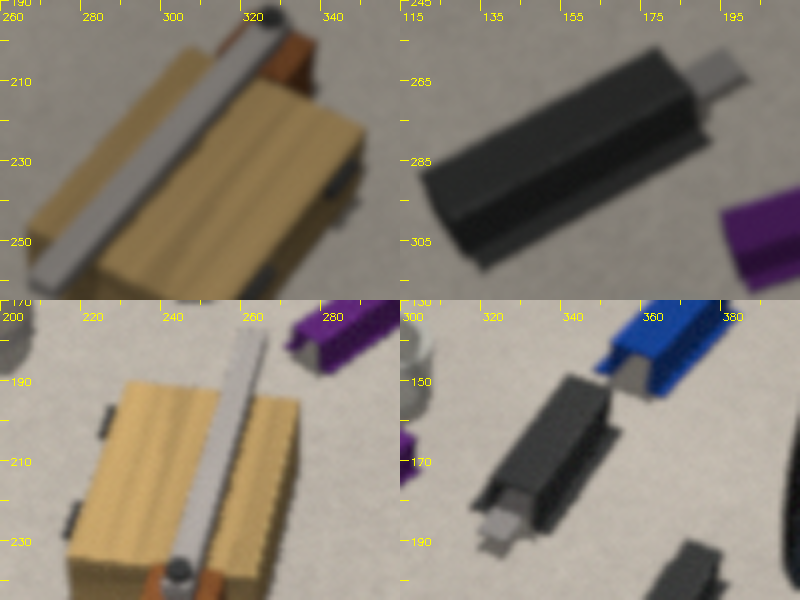

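View pics/wrist0.png

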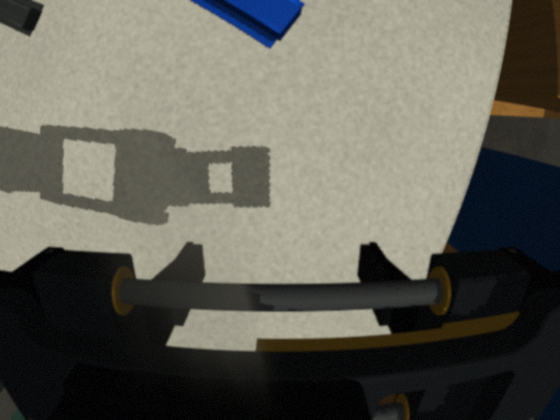

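Composite: I read the lid corners, bar ends, sleeve top corners and blade tip from both views. The wrist view shows only the sleeves' ends at the top edge, so it isn't useful yet. Next I'll compute positions.

Run:
```python
from h import *
np.set_printoptions(precision=1,suppress=True)
P={'lid FR':((267,246.3),(274.7,195)),'lid FL':((307.5,201.8),(264.5,239.5)),'lid BL':((351,221.8),(217,234.5)),
'slv mouthA(+?)':((179.25,257),(335,179)),'slv mouthB':((188.75,269.25),(324.25,176.75)),'slv backA':((120.25,289.5),(352.5,152)),'slv backB':((129.5,300.5),(342.5,148.75)),
'bladetip1':((197,257),(325,194.2)),'bladetip2':((202.5,265),(319.5,192)),'bolt':((327.5,194),(245,241)),
'bartip c':((270,261),(264.5,181))}
for k,(a,b) in P.items():
    X,e=tri(ray('scene0',*a),ray('side0',*b)); z={'l':58,'s':38,'b':14}[k[0]]
    if 'bar' in k:z=82
    if k=='bolt':z=88
    print(k,X,np.round(e,1),'planes',plane('scene0',*a,z)[:2],plane('side0',*b,z)[:2])
print('lidBR side',plane('side0',232,190.3,58))
```

```text
lid FR [592.9 -75.   54.1] [1. 1.] planes [596.1 -77.1] [590.9 -71.5]
lid FL [575.9 102.4  53.2] [2.9 2.9] planes [581.5  99.5] [572.1 104.9]
lid BL [702.7 114.8  52.6] [0.6 0.6] planes [705.7 110.6] [699.9 119.2]
slv mouthA(+?) [ 438.1 -216.3   31.4] [1.8 1.8] planes [ 444.7 -219. ] [ 435.9 -210.1]
slv mouthB [ 475.1 -225.2   24.4] [4. 4.] planes [ 488.4 -230.5] [ 469.9 -212.4]
slv backA [ 404.8 -365.5   32.9] [1. 1.] planes [ 409.7 -366.8] [ 403.5 -359.7]
slv backB [ 441.4 -372.4   32.9] [3.6 3.6] planes [ 449.  -373.1] [ 438.1 -369. ]
bladetip1 [ 456.  -174.6    2.7] [2.3 2.3] planes [ 461.2 -180.8] [ 456.2 -160.2]
bladetip2 [ 477.7 -182.5   -1.7] [1.1 1.1] planes [ 488.9 -189.9] [ 474.4 -165.9]
bolt [614.6 138.4  76. ] [0.1 0.1] planes [621.1 127.8] [610.8 148.8]
bartip c [ 634.  -112.6   67.8] [0.9 0.9] planes [ 642.4 -120.8] [628.5 -97.3]
lidBR side [717.6 -60.   58. ]
```

```bash
cat >> h.py <<'E'
def rows(target,R=None,pos=None):
    s=manip.read_state();R=np.array(s['orientation']).reshape(3,3) if R is None else R
    p=np.array(s['position']) if pos is None else pos
    return R.T@(np.array(target)-p)
E
python3 - <<'E'
from h import *
np.set_printoptions(precision=3,suppress=True)
s=manip.read_state();print(np.array(s['orientation']))
print(rows([665,-95,222.5]))
# bystanders rough positions: px scene / side
for n,a,b in(('tumA',(381,103),(165,300)),('tumB',(420,123),(214,322)),('tape',(182,344),(293,145)),('jar',(257,350),(249,155)),('jar2',(345,340),(196,165)),('carton',(338,116),(288,378))):
    print(n,tri(ray('scene0',*a),ray('side0',*b)))
E
```

```text
[[ 0.966  0.26  -0.   ]
 [ 0.26  -0.966  0.002]
 [ 0.    -0.002 -1.   ]]
[ 617.351 -359.961    0.076]
tumA (array([636.407, 419.38 , 204.108]), [49.25166227747853, 49.25166227747856])
tumB (array([637.125, 442.816, 134.889]), [50.48918111440635, 50.489181114406456])
tape (array([ 607.146, -370.079,   20.826]), [1.088187098051659, 1.0881870980514932])
jar (array([ 737.   , -281.543,   18.959]), [1.9985557731923889, 1.998555773192611])
jar2 (array([ 872.98 , -160.597,   43.527]), [1.2859027696249945, 1.2859027696247753])
carton (array([422.409, 461.579,  44.08 ]), [1.630569311290261, 1.6305693112902107])
```

```bash
python3 -m jog '[0,41,-24,0,0,0,0, 0,41,-24,0,0,0,0, 0,41,-24,0,0,0,0, 0,41,-24,0,0,0,0, 0,41,-24,0,0,0,0, 0,41,-24,0,0,0,0, 0,41,-24,0,0,0,0, 0,41,-24,0,0,0,0, 0,41,-24,0,0,0,0, 0,41,-24,0,0,0,0]' 30
python3 -m jog '[0,41,-24,0,0,0,0, 0,41,-24,0,0,0,0, 0,41,-24,0,0,0,0, 0,41,-24,0,0,0,0, 0,41,-24,0,0,0,0, 0,0,0,40,0,0,0, 0,0,0,40,0,0,0, 0,0,0,40,0,0,0, 0,0,0,0,0,0,0, 0,0,0,0,0,0,0]'
python3 - <<'E'
from h import *
np.set_printoptions(precision=3,suppress=True)
s=manip.read_state();print(rows([665,-95,70]),s['position'],s['q']);snap('wrist','w1')
E
```

```text
t: 1.15
position: [497.0, -263.5, 222.4]
orientation: [[0.966, 0.26, -0.0], [0.26, -0.966, 0.0], [-0.0, -0.0, -1.0]]
force: [0.9, -1.0, 0.5]
opening: 14.9
grasp_force: 0.0
t: 2.15
position: [662.5, -96.1, 102.1]
orientation: [[0.966, 0.26, -0.002], [0.26, -0.966, 0.001], [-0.001, -0.001, -1.0]]
force: [-0.6, -0.1, 0.3]
opening: 0.5
grasp_force: 0.0
[ 2.732 -0.351 32.112] [662.505 -96.066 102.116] [-0.311  0.727  1.408  0.     1.008  0.997]
```

View pics/w1.png

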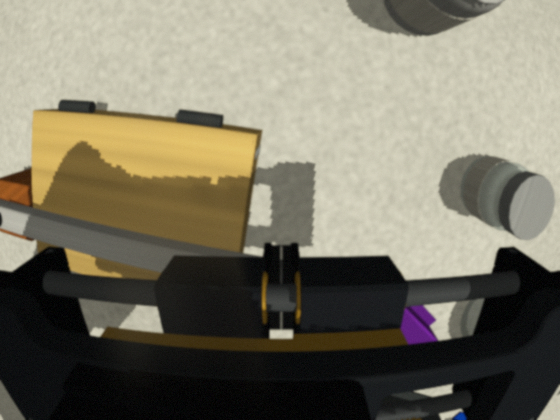

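The wrist view shows the closed fingertips near (280,250), just right of the case. The bar's far edge runs from (20,203) to about (235,252). I'll check the bar's line and the lid corners from this view.

Run:
```python
from h import *
np.set_printoptions(precision=1,suppress=True)
print('tcp',proj('w1',manip.read_state()['position'],True),'barback@r225',proj('w1',[643,-92,82],True))
for n,u,v,z in(('bar far edge',60,213,82),('bar far edge2',160,239,82),('lid BL',33,110,58),('lid BR',260,130,58),('lid R edge',244,248,58),('bolt',0,225,88)):
    print(n,plane('w1',u,v,z,True)[:2])
```

```text
tcp [282.1 259.8] barback@r225 [266.4 271.6]
bar far edge [642.1  58.2]
bar far edge2 [646.  -21.3]
lid BL [705.4 113.9]
lid BR [724.9 -65.8]
lid R edge [644.2 -74.6]
bolt [616.8 119.7]
```

Run:
```python
from h import *
np.set_printoptions(precision=1,suppress=True)
R=np.array(manip.read_state()['orientation']);p=np.array([670,-95,70.])
print(rows(p))
piv=np.array([618,130.])
for b in np.linspace(0.05,1.75,20):
    a=-np.pi/2+.1-b;e=np.array([np.cos(a),np.sin(a)]);n=np.array([-np.sin(a),np.cos(a)])
    q=np.r_[piv+215*e+22*n,70];print(round(b,2),q,R.T@(q-p));p=q
```

```text
[ 6.2  0.  34. ]
0.05 [650.7 -83.6  70. ] [-15.7 -16.   -0.1]
0.14 [631.5 -85.7  70. ] [-19.1  -3.   -0. ]
0.23 [612.2 -86.   70. ] [-18.8  -4.7  -0. ]
0.32 [592.9 -84.7  70. ] [-18.3  -6.3  -0. ]
0.41 [573.8 -81.6  70. ] [-17.6  -7.9  -0. ]
0.5 [555.1 -76.8  70. ] [-16.8  -9.5  -0. ]
0.59 [536.9 -70.3  70. ] [-15.9 -11.   -0. ]
0.68 [519.3 -62.3  70. ] [-14.9 -12.3  -0. ]
0.77 [502.5 -52.7  70. ] [-13.7 -13.6  -0. ]
0.86 [486.6 -41.6  70. ] [-12.4 -14.8  -0. ]
0.94 [471.8 -29.2  70. ] [-11.1 -15.8  -0. ]
1.03 [458.2 -15.5  70. ] [ -9.6 -16.8  -0. ]
1.12 [445.8  -0.6  70. ] [ -8.1 -17.6  -0. ]
1.21 [434.8  15.3  70. ] [ -6.5 -18.2  -0. ]
1.3 [425.3  32.1  70. ] [ -4.8 -18.7  -0. ]
1.39 [417.3  49.7  70. ] [ -3.1 -19.1  -0. ]
1.48 [411.  68.  70.] [ -1.4 -19.3  -0. ]
1.57 [406.3  86.7  70. ] [  0.3 -19.3  -0. ]
1.66 [403.2 105.8  70. ] [  2.  -19.2  -0. ]
1.75 [401.9 125.1  70. ] [  3.7 -19.   -0. ]
```

```bash
python3 -m jog '[0,6,0,17,0,0,0, 0,0,0,17,0,0,0, 0,0,0,0,0,0,0, 0,-16,-16,0,0,0,0, 0,-19,-3,0,0,0,0, 0,-19,-5,0,0,0,0, 0,-18,-6,0,0,0,0, 0,-18,-8,0,0,0,0, 0,-17,-9,0,0,0,0, 0,-16,-11,0,0,0,0]'
python3 -m jog '[0,-15,-12,0,0,0,0, 0,-14,-14,0,0,0,0, 0,-12,-15,0,0,0,0, 0,-11,-16,0,0,0,0, 0,-10,-17,0,0,0,0, 0,-8,-18,0,0,0,0, 0,-6,-18,0,0,0,0, 0,-5,-19,0,0,0,0, 0,-3,-19,0,0,0,0, 0,-1,-19,0,0,0,0]'
python3 -m jog '[0,0,-19,0,0,0,0, 0,2,-19,0,0,0,0, 0,4,-19,0,0,0,0, 0,0,0,0,0,0,0, 0,0,0,0,0,0,0]'
python3 - <<'E'
from h import *
snap('scene','s2');snap('wrist','w2')
s=manip.read_state();print(s['q'])
E
```

```text
t: 3.2
position: [536.2, -71.2, 70.3]
orientation: [[0.966, 0.259, 0.005], [0.259, -0.966, -0.002], [0.005, 0.003, -1.0]]
force: [1.1, -0.4, 0.1]
opening: 0.0
grasp_force: 0.4
t: 4.2
position: [411.1, 69.0, 69.8]
orientation: [[0.966, 0.259, 0.005], [0.259, -0.966, -0.001], [0.005, 0.002, -1.0]]
force: [1.6, 0.3, 0.6]
opening: 0.3
grasp_force: 0.4
t: 4.7
position: [401.4, 125.4, 69.3]
orientation: [[0.965, 0.261, 0.003], [0.261, -0.965, 0.0], [0.003, 0.001, -1.0]]
force: [-0.7, 0.5, 0.0]
opening: 0.6
grasp_force: 0.0
[ 3.43121926e-02  5.61230368e-01  2.07036978e+00 -1.52189482e-04
  5.08539669e-01  1.34292836e+00]
```

View pics/s2.png

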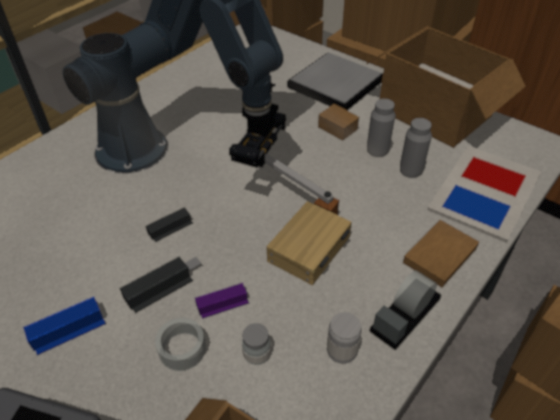

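The bar is off the lid and points at the robot, from (327,196) to about (275,160). I'll measure its angle and plan the move over the sleeve mouth.

Run:
```python
from h import *
np.set_printoptions(precision=1,suppress=True)
a=plane('s2',277,162,82);b=plane('s2',322,192,82);d=a-b;print(a,b,'bar angle',np.arctan2(-d[0],-d[1])+0*.1+.1)
print(rows([463,-195,180]), rows([463,-195,180],np.array([[.218,.976,0],[.976,-.218,0],[0,0,-1.]])))
```

```text
[441.9 148.7  82. ] [602.8 130.3  82. ] bar angle 1.7846523135193524
[ -22.9  325.  -110.9] [-298.6  130.2 -111. ]
```

```bash
python3 -m jog '[0,4,-14,0,0,0,0, 0,0,0,0,0,0,0, 0,0,20,0,0,0,0, 0,-5,20,-37,0,0,0, 0,-5,39,-37,0,0,0, 0,-5,39,-37,0,0,0, 0,-5,39,0,0,0,0, 0,-5,39,0,0,0,0, 0,-2,39,0,0,0,0, 0,0,39,0,0,0,0]'
python3 -m jog '[60,0,39,0,0,0,0, 60,0,39,0,0,0,0, 60,0,26,0,0,0,-7.8, 60,0,0,0,0,0,-7.8, 60,0,0,0,0,0,-7.8, 60,0,0,0,0,0,-7.8, 60,0,0,0,0,0,-7.8, 60,0,0,0,0,0,-7.8, 60,0,0,0,0,0,-7.8, 60,0,0,0,0,0,-7.8]'
python3 - <<'E'
from h import *
snap('wrist','w3')
c=load('w3')['img'];cv2.imwrite('pics/w3b.png',cv2.resize(c[100:400],None,fx=1.4,fy=1.4,interpolation=cv2.INTER_CUBIC))
for p in([457,-220,38],[465,-185,14]):print(proj('w3',p,True))
E
```

```text
t: 5.8
position: [443.9, -128.4, 174.2]
orientation: [[0.966, 0.258, -0.0], [0.258, -0.966, 0.0], [-0.0, -0.0, -1.0]]
force: [0.3, 0.1, 0.7]
opening: 0.4
grasp_force: 0.0
t: 6.8
position: [470.8, -227.2, 173.8]
orientation: [[0.213, 0.977, -0.001], [0.977, -0.213, 0.0], [0.0, -0.001, -1.0]]
force: [0.7, 0.0, 0.9]
opening: 59.5
grasp_force: 0.0
[265.3089813 193.3181033]
[266.46385796 152.45882074]
```

View pics/w3.png

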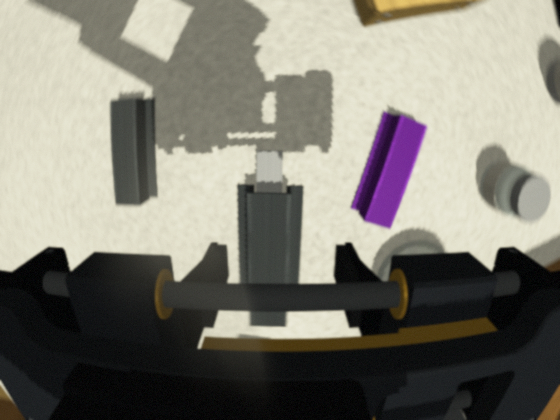

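The wrist view shows the blade tip at about (269,151), running into the mouth at (270,190). The sleeve top spans roughly x 250–291 there. The look-alike dark sleeve is at (132,150), to the left, and the purple one is to the right.

Run:
```python
from h import *
np.set_printoptions(precision=1,suppress=True)
c=load('w3')['img'];g=cv2.cvtColor(c,cv2.COLOR_BGR2GRAY)
for r in (148,150,152,160,170,180,188,192,196,220): print(r,g[r,236:308:2])
for n,u,v,z in(('tip',269.5,151,14),('bladeroot',270,188,14),('mouthL',250,193,38),('mouthR',291,193,38),('slv z0 L',238,185,3),('slvR',303,186,3),('back L',251,325,38),('back R',286,325,38)):
    print(n,plane('w3',u,v,z,True)[:2])
for s in ((197,257),(202.5,265)):print(tri(ray('w3',269.5,151,True),ray('scene0',*s)))
print(tri(ray('w3',269.5,151,True),ray('side0',322,193)))
```

```text
148 [225 222 224 225 221 218 213 212 212 200 149 120 117 120 124 125 128 126
 122 124 127 126 126 127 130 126 126 126 121 119 121 123 129 134 163 214]
150 [226 225 224 224 222 221 215 216 214 201 136 118 112 121 128 124 112 116
 132 131 123 110 106 116 131 135 135 133 131 129 138 134 139 144 174 217]
152 [224 224 224 224 226 224 219 219 222 218 163 153 159 174 174 168 159 161
 178 177 160 118  96 133 177 183 183 186 198 193 192 191 192 187 206 223]
160 [224 226 226 224 225 226 222 217 220 214 179 184 186 185 186 188 183 187
 186 189 187 186 181 191 216 222 224 226 222 218 221 225 225 226 224 225]
170 [225 224 222 222 226 228 225 222 220 190 161 184 184 185 185 186 185 187
 188 188 186 188 186 209 228 229 226 226 224 226 227 224 224 224 223 222]
180 [230 227 222 213 179 132 127 123 125 125 150 178 176 159 168 177 178 169
 168 184 182 177 165 150 131 134 198 220 221 220 221 216 216 219 223 226]
188 [197  89  67  66  56  37  30  21  26  90 107  96  95  92  95  93  93  92
  93  92  94  95  95 113 125  87  30  44  64  72  68  67  67 107 204 225]
192 [195  96  68  69  59  46  44  39  38  66  75  68  67  72  72  72  71  72
  73  73  74  77  77  93  96  67  31  41  62  70  66  67  66 105 199 222]
196 [201 101  68  63  54  53  80  78  72  68  68  68  63  65  67  68  71  66
  62  67  65  68  69  66  67  74  86  83  71  69  70  68  67 121 212 221]
220 [207 115  66  65  63  52  71  77  71  67  64  68  68  66  66  69  68  66
  65  69  68  67  65  67  67  77  83  74  69  71  67  66  80 180 221 227]
tip [ 468.3 -184.2]
bladeroot [ 460.5 -221.2]
mouthL [ 442.9 -216.6]
mouthR [ 480.8 -224.9]
slv z0 L [ 427.3 -213.1]
slvR [ 493.9 -228.8]
back L [ 406.  -364.8]
back R [ 444.7 -372.7]
(array([ 467.9, -184.2,   22.4]), [1.2428463730898558, 1.2428463730899453])
(array([ 470.8, -182.7,   -7.7]), [5.312375780730394, 5.312375780730409])
(array([ 468.1, -186.1,   -6.2]), [1.0716073244219402, 1.0716073244219344])
```

```bash
python3 -m jog '[60,13,-6,28,0,0,1.2, 60,13,-5,28,0,0,0, 60,0,0,28,0,0,0, 60,0,0,0,0,0,0]'
python3 - <<'E'
from h import *
np.set_printoptions(precision=1,suppress=True)
snap('wrist','w4')
c=load('w4')['img'];g=cv2.cvtColor(c,cv2.COLOR_BGR2GRAY)
print(manip.read_state()['position'],proj('w4',[467.5,-184,14],True),proj('w4',[465,-199,14],True))
cv2.imwrite('pics/w4b.png',cv2.resize(c[130:330,180:380],None,fx=3,fy=3,interpolation=cv2.INTER_CUBIC))
E
```

```text
t: 7.25
position: [464.1, -197.4, 87.3]
orientation: [[0.24, 0.971, -0.007], [0.971, -0.24, 0.005], [0.003, -0.007, -1.0]]
force: [-0.0, 0.5, 0.9]
opening: 60.2
grasp_force: 0.0
[ 465.5 -198.4   88.9] [281.9 201.2] [283.4 220.3]
```

View pics/w4b.png

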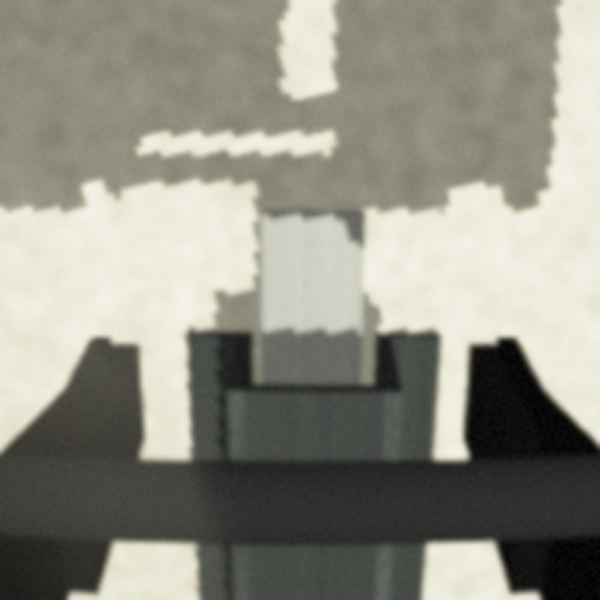

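The near view shows the blade tip centred at about (284,201), with the fingers straddling it.

Run:
```python
from h import *
np.set_printoptions(precision=1,suppress=True)
for z in (14,):
  t=plane('w4',284,200.7,z,True);r=plane('w4',284.7,258.5-0,z,True)
  L=plane('w4',180+255/3,130+300/3,z,True);Rr=plane('w4',180+370/3,130+300/3,z,True);print(t,'edges',L,Rr,np.linalg.norm(L-Rr),(L+Rr)/2)
print(tri(ray('w3',268.5,150.5,True),ray('w4',284,200.7,True)))
d=np.array([.238,.971,0]);g=t-d*16;g[2]=5;print(g,rows(g))
```

```text
[ 469.1 -184.    14. ] edges [ 449.3 -203.3   14. ] [ 478.1 -210.3   14. ] 29.609942759770107 [ 463.7 -206.8   14. ]
(array([ 468.5, -183.2,   17.1]), [0.8543337125701883, 0.8543337125702448])
[ 465.3 -199.5    5. ] [-1.3  0.4 83.9]
```

```bash
python3 -m jog '[60,-1,0,28,0,0,0, 60,0,0,28,0,0,0, 60,0,0,20,0,0,0, 60,0,0,8,0,0,0, 60,0,0,0,0,0,0, 20,0,0,0,0,0,0, 20,0,0,0,0,0,0, 20,0,0,0,0,0,0, 20,0,0,0,0,0,0, 20,0,0,0,0,0,0]' 40
```

```text
t: 8.3
position: [466.9, -199.6, 6.5]
orientation: [[0.238, 0.971, 0.0], [0.971, -0.238, -0.0], [-0.0, 0.001, -1.0]]
force: [-0.5, 0.3, 0.8]
opening: 28.1
grasp_force: 0.1
```

```bash
python3 -m jog '[15,0,0,0,0,0,0, 15,0,0,0,0,0,0, 15,0,0,0,0,0,0, 15,5,0,0,0,0,0, 15,12,0,0,0,0,0, 15,15,0,0,0,0,0]' 40
python3 -m jog '[15,18,0,0,0,0,0, 15,18,0,0,0,0,0, 15,18,0,0,0,0,0, 15,18,0,0,0,0,0, 15,18,0,0,0,0,0, 15,18,0,0,0,0,0, 15,18,0,0,0,0,0, 15,15,0,0,0,0,0, 15,0,0,0,0,0,0]'
```

```text
t: 8.9
position: [474.7, -168.0, 6.1]
orientation: [[0.238, 0.971, 0.0], [0.971, -0.238, -0.0], [-0.0, 0.0, -1.0]]
force: [-0.2, -1.0, 0.1]
opening: 24.6
grasp_force: 39.9
t: 9.8
position: [507.5, -28.4, 6.1]
orientation: [[0.234, 0.972, -0.001], [0.972, -0.234, 0.001], [0.001, -0.001, -1.0]]
force: [-0.5, 1.2, 2.1]
opening: 24.6
grasp_force: 39.9
```

```bash
python3 -m jog '[60,0,0,0,0,0,0, 60,0,0,0,0,0,0, 60,0,0,0,0,0,0, 60,0,0,-40,0,0,0, 60,-30,0,-40,0,0,0, 60,-40,0,-40,0,0,0, 60,-40,0,-30,0,0,0, 60,-40,0,0,0,0,0, 60,0,0,0,0,0,0]'
python3 - <<'E'
from h import *
np.set_printoptions(precision=1,suppress=True)
snap('wrist','w5');snap('scene','s5')
print(proj('w5',[480,-141,28],True),proj('w5',[511,-13,14],True))
E
```

```text
t: 10.7
position: [473.6, -178.4, 152.9]
orientation: [[0.244, 0.97, 0.004], [0.97, -0.244, -0.004], [-0.003, 0.005, -1.0]]
force: [-0.0, -0.1, -0.3]
opening: 59.7
grasp_force: 0.0
[277.1 159. ] [275.8  17.5]
```

View pics/w5.png

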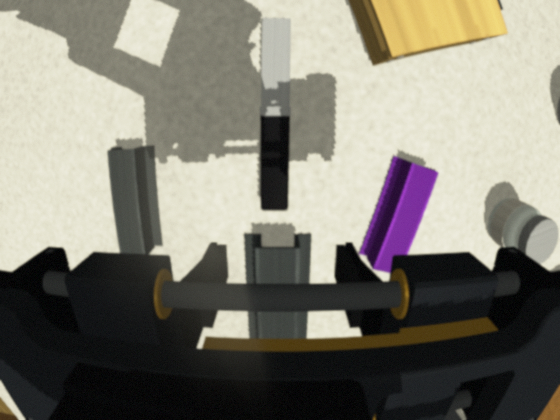

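The whole scraper is out of the sleeve. Its blade tip is at (276,18), and the handle runs from (275,115) to (275,209), straight ahead of the tool.

Run:
```python
from h import *
np.set_printoptions(precision=2,suppress=True)
f=plane('w5',274.5,115.5,28,True);b=plane('w5',275,209.5,28,True);t=plane('w5',276,18,14,True)
print(f,b,t,np.linalg.norm(f-b),np.linalg.norm((t-b)[:2]))
g=cv2.cvtColor(load('s5')['img'],cv2.COLOR_BGR2GRAY)
d=(t-b)[:2];d/=np.linalg.norm(d);print('yaw',np.degrees(np.arctan2(d[1],d[0])))
ori=np.r_[b[:2]+47.5*d,0];o2=np.r_[t[:2]-132.5*d,0];print(ori,o2)
o=(ori+o2)/2;gr=np.r_[o[:2]+18*d,7];s=manip.read_state();print('grasp',gr,rows(gr),'toolyaw',np.degrees(np.arctan2(s['orientation'][1][0],s['orientation'][0][0])))
# lid corners from w5 near (front right)
print(plane('w5',374,63,58,True),plane('w5',507,35,58,True))
```

```text
[ 487.31 -103.01   28.  ] [ 466.58 -185.93   28.  ] [511.03 -13.5   14.  ] 85.47380639628645 178.0649359660917
yaw 75.54226860418855
[ 478.44 -139.93    0.  ] [ 477.95 -141.8     0.  ]
grasp [ 482.69 -123.44    7.  ] [ 51.2   -2.14 144.39] toolyaw 76.04337542234967
[575.33 -78.52  58.  ] [718.82 -65.79  58.  ]
```

```bash
python3 -m jog '[60,26,-1,30,0,0,0, 60,25,-1,30,0,0,0, 60,0,0,30,0,0,0, 60,0,0,30,0,0,0, 60,0,0,20,0,0,0, 60,0,0,8,0,0,0, 60,0,0,0,0,0,0, 15,0,0,0,0,0,0, 15,0,0,0,0,0,0, 15,0,0,0,0,0,0]' 60
python3 -m jog '[15,0,0,0,0,0,0, 15,0,0,0,0,0,0, 15,0,0,0,0,0,0, 15,0,0,0,0,0,0, 15,0,0,0,0,0,0, 15,0,0,0,0,0,0]'
```

```text
t: 11.8
position: [484.1, -123.0, 4.4]
orientation: [[0.238, 0.971, 0.002], [0.971, -0.238, -0.001], [-0.0, 0.002, -1.0]]
force: [0.5, 1.1, -0.2]
opening: 43.7
grasp_force: 0.0
t: 12.4
position: [483.5, -122.8, 3.9]
orientation: [[0.238, 0.971, 0.0], [0.971, -0.238, -0.0], [-0.0, 0.0, -1.0]]
force: [-1.8, -0.4, 5.1]
opening: 25.7
grasp_force: 59.8
```

```bash
python3 -m jog '[15,0,0,-20,0,0,0, 15,0,0,-35,0,0,0, 15,0,0,-35,0,0,0, 15,22,-15,-16,0,0,0, 15,22,-16,0,0,0,0, 15,22,-16,0,0,0,0, 15,22,-15,0,0,0,0, 15,0,0,0,0,0,7.8, 15,0,0,0,0,0,7.8, 15,0,0,0,0,0,7.8]'
python3 -m jog '[15,0,0,0,0,0,7.8, 15,0,0,0,0,0,7.8, 15,0,0,0,0,0,7.8, 15,0,0,0,0,0,7.8, 15,0,0,0,0,0,7.8, 15,0,0,0,0,0,7.8, 15,0,0,0,0,0,0, 15,0,0,0,0,0,0]'
python3 - <<'E'
from h import *
np.set_printoptions(precision=1,suppress=True)
snap('wrist','w6');snap('scene','s6');snap('side','d6')
a=load('w6')['img'][:290,110:510];b=load('s6')['img'][150:295,200:400];c=load('d6')['img'][160:305,180:380]
cv2.imwrite('pics/c6.png',np.hstack([cv2.resize(a,(400,580) if 0 else (400,290)),]) if 0 else np.vstack([np.hstack([cv2.resize(x,(400,290),interpolation=cv2.INTER_CUBIC) for x in(b,c)]),np.hstack([cv2.resize(a,(400,290)),np.zeros((290,400,3),np.uint8)])]))
E
```

```text
t: 13.4
position: [443.8, -22.0, 109.2]
orientation: [[0.608, 0.794, -0.001], [0.794, -0.608, 0.0], [-0.0, -0.001, -1.0]]
force: [-0.7, 0.0, -1.9]
opening: 25.2
grasp_force: 59.8
t: 14.2
position: [443.9, -22.5, 109.2]
orientation: [[0.994, 0.108, -0.001], [0.108, -0.994, 0.0], [-0.001, -0.0, -1.0]]
force: [0.4, 0.8, -2.4]
opening: 25.6
grasp_force: 59.8
```

View pics/c6.png

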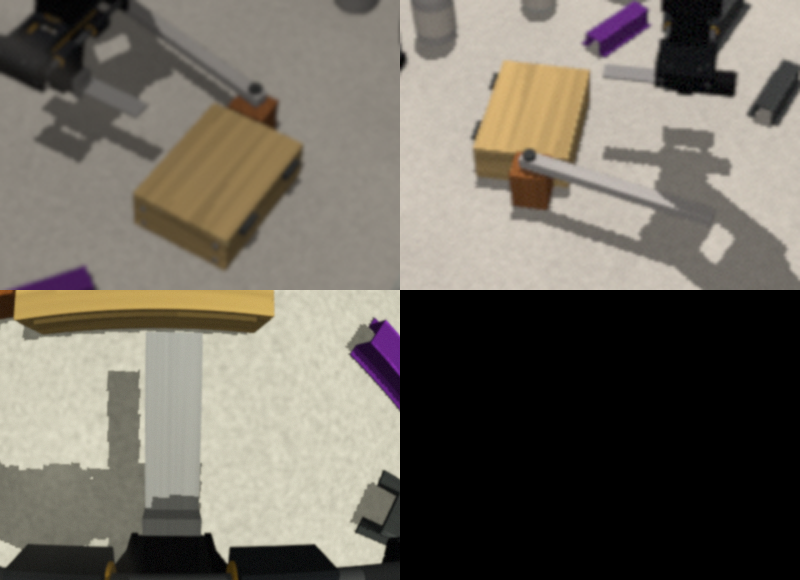

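Scraper is held level, pointing squarely at the case's front face. The tip is at about scene (270,203), side (282,196) and wrist (283,42). I'll verify the tip position and height.

Run:
```python
from h import *
np.set_printoptions(precision=1,suppress=True)
s=manip.read_state();R=np.array(s['orientation']);p=np.array(s['position'])
print('exp tip',p+R@[114.5,0,-10])
print('ss',tri(ray('s6',270,203.5),ray('d6',282.5,196)));print('sw',tri(ray('s6',270,203.5),ray('w6',283.5,42,True)));print('dw',tri(ray('d6',282.5,196),ray('w6',283.5,42,True)))
for z in(115,119,123):print(z,plane('w6',283.5,42,z,True))
for n,a,b in(('FL',(308,204),(263.5,239)),('FR',(267.5,247.5),(274.5,195)),('BR',None,(232.5,191))):
    if a: print(n,tri(ray('s6',*a),ray('d6',*b)))
g=cv2.cvtColor(load('w6')['img'],cv2.COLOR_BGR2GRAY)
print(g[0:48,240],g[0:48,330])
```

```text
exp tip [557.9 -10.2 119.3]
ss (array([551.3,  -9.2, 118.2]), [0.7875482379268233, 0.7875482379270323])
sw (array([554.4, -12.5, 123.5]), [0.910886060207101, 0.9108860602070636])
dw (array([554.7, -11.7, 115.7]), [2.0067967185311093, 2.0067967185308877])
115 [556.9 -11.6 115. ]
119 [556.  -11.7 119. ]
123 [555.1 -11.8 123. ]
FL (array([579.8,  99.1,  50.5]), [3.1491837439923303, 3.149183743992459])
FR (array([594.5, -76.2,  52.4]), [1.7360715246842313, 1.7360715246845027])
[162 165 165 167 166 167 166 165 166 163 166 166 165 167 167 168 170 165
 143 105  72  61  71  78  80  77  68  55  51  58  61  56  57  60  58  59
  59  66  80  98 107 114 147 179 194 195 198 200] [160 160 163 166 169 171 172 171 171 173 172 172 174 171 172 171 175 173
 176 168 145 101  73  71  81  87  86  84  72  61  59  57  57  56  56  59
  59  60  66  72  87 108 140 178 195 196 197 198]
```

```bash
python3 -m jog '[15,0,0,30,0,0,0, 15,0,0,30,0,0,0, 15,0,0,14.7,0,0,0, 15,0,0,0,0,0,0, 15,0,0,0,0,0,0]'
python3 - <<'E'
from h import *
np.set_printoptions(precision=1,suppress=True)
snap('wrist','w7')
for u,v in((240,19.5),(330,21.5)):print(plane('w6',u,v,58,True))
s=manip.read_state();R=np.array(s['orientation']);p=np.array(s['position']);print(p, 'tip',p+R@[113,0,-10.1])
g=cv2.cvtColor(load('w7')['img'],cv2.COLOR_BGR2GRAY)
for u in(240,283,330):print(u,g[0:70,u])
for X in ([585.9,8,58],[585.9,8,50],[585.9,8,39]):print(proj('w7',X,True))
print(proj('w7',p+R@[113,0,-10.1],True))
E
```

```text
t: 14.85
position: [444.2, -22.5, 34.7]
orientation: [[0.994, 0.106, -0.0], [0.106, -0.994, 0.0], [-0.0, -0.0, -1.0]]
force: [1.0, -0.1, -1.7]
opening: 25.2
grasp_force: 59.8
[582.9  19.1  58. ]
[588.  -39.1  58. ]
[444.7 -22.6  35.2] tip [557.  -10.7  45.4]
240 [ 58  58  59  60  58  60  62  60  59  57  58  66  89 106 131 168 196 204
 206 208 206 208 206 206 205 206 207 205 207 206 206 206 204 204 204 208
 204 207 207 209 209 207 207 205 201 202 202 206 206 208 209 208 210 208
 207 207 206 205 204 204 193 164 129 115 115 114 116 114 112 113]
283 [ 57  59  58  60  56  57  59  57  56  55  60  75  94 105 108 113 124 162
 194 205 204 205 201 201 200 201 202 202 201 201 200 200 199 200 200 201
 204 204 205 206 205 202 188 176 174 171 172 171 171 172 172 172 175 171
 173 172 172 170 172 172 172 171 172 174 173 171 172 172 172 173]
330 [ 61  57  55  56  55  57  57  57  58  61  60  56  61  76  96 106 109 111
 130 163 188 200 204 202 205 205 204 203 201 199 199 200 201 204 204 205
 205 205 202 200 200 197 196 197 197 200 199 202 202 203 202 205 204 205
 205 208 209 211 212 209 211 209 207 204 204 202 202 200 199 201]
[244.8 -29.1]
[246.6 -22.3]
[248.8 -13.9]
[280.6  39.9]
```

```bash
python3 -m jog '[15,10,0,0.5,0,0,0, 15,10,0,0,0,0,0, 15,10,0,0,0,0,0, 15,8,0,0,0,0,0, 15,8,0,0,0,0,0, 15,0,0,0,0,0,0]'
python3 -m jog '[15,10,0,0,0,0,0, 15,10,0,0,0,0,0, 15,10,0,0,0,0,0, 15,8,0,0,0,0,0, 15,0,0,0,0,0,0, 15,0,0,0,0,0,0]'
```

```text
t: 15.5
position: [491.9, -17.8, 34.4]
orientation: [[0.994, 0.106, 0.003], [0.106, -0.994, -0.001], [0.003, 0.001, -1.0]]
force: [-0.7, -0.6, -1.4]
opening: 26.0
grasp_force: 59.8
t: 16.1
position: [527.5, -13.5, 34.1]
orientation: [[0.994, 0.106, -0.001], [0.106, -0.994, 0.0], [-0.001, -0.0, -1.0]]
force: [-0.7, 0.5, -2.1]
opening: 25.8
grasp_force: 59.8
```

```bash
python3 -m jog '[15,0,0,-4,0,0,0, 15,0.5,0,-10,0,0,0, 15,1,0,-10,0,0,0, 15,2,0,-10,0,0,0, 15,3,0,-10,0,0,0, 15,4,0,-10,0,0,0, 15,0,0,0,0,0,0]'
python3 - <<'E'
from h import *
snap('side','d8');snap('wrist','w8')
E
python3 -m jog '[15,4,0,-9,0,0,0, 15,5,0,-9,0,0,0, 15,6,0,-9,0,0,0, 15,6,0,-8,0,0,0, 15,7,0,-7,0,0,0, 15,8,0,-7,0,0,0, 15,0,0,0,0,0,0]'
```

```text
t: 16.8
position: [539.4, -12.6, 90.1]
orientation: [[0.994, 0.106, 0.003], [0.106, -0.994, -0.001], [0.003, 0.001, -1.0]]
force: [-0.8, -0.0, -1.5]
opening: 25.5
grasp_force: 59.8
t: 17.6
position: [577.1, -8.9, 139.0]
orientation: [[0.994, 0.106, 0.006], [0.106, -0.994, -0.001], [0.006, 0.002, -1.0]]
force: [-0.1, 0.0, -1.1]
opening: 25.9
grasp_force: 59.8
```

Run:
```python
from h import *
a=snap('wrist','w9')['img'];b=snap('scene','s9')['img'][130:275,200:400];c=snap('side','d9')['img'][130:275,180:380]
d=load('d8')['img'][130:275,180:380]
cv2.imwrite('pics/c9.png',np.vstack([np.hstack([cv2.resize(x,(400,290),interpolation=cv2.INTER_CUBIC) for x in y]) for y in((b,c),(a,d))]))
```

```text
(no output)
```

View pics/c9.png

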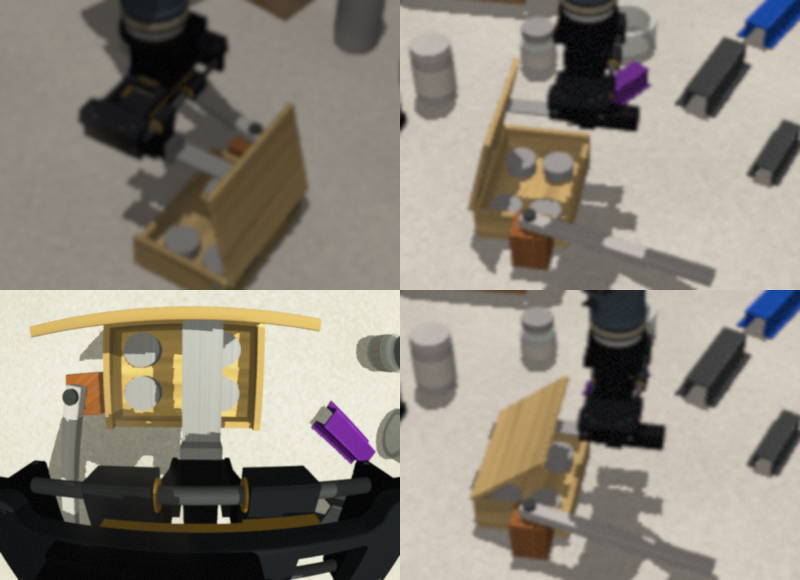

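The lid stands well open with the blade under it, and the flasks and jars are untouched. Before withdrawing, I'll check the lid angle and where the small decoy sleeve is.

Run:
```python
from h import *
np.set_printoptions(precision=1,suppress=True)
c=np.array([650,18,0]);y=.1;X=np.array([np.cos(y),np.sin(y),0]);Y=np.array([-np.sin(y),np.cos(y),0])
for t,u,v,yy in(('s9',346.5,182.5,90),('d9',238.5,161,-90)):
    o,d=ray(t,u,v);k=(yy-(o-c)@Y)/(d@Y);p=o+k*d;q=(p-c);a=65-q@X;h=p[2]-50;print(t,p,a,h,'theta',np.arctan2(h,a),np.hypot(a,h))
for u,v in((180+352/2,160+120/2),(180+398/2,160+65/2),(180+385/2,160+118/2)):print('decoy d6',plane('d6',u,v,10)[:2])
# decoy scene
for u,v in((147,233),(190,220),(186,210)):print('decoy scene',plane('scene0',u,v,10)[:2])
```

```text
s9 [680.5 111.5 173.4] 25.295422485611006 123.37414004332186 theta 1.3685687645622318 125.94060834438886
d9 [693.7 -68.1 165.5] 30.124300080471578 115.45636733024844 theta 1.3155713806168716 119.32160832152556
decoy d6 [349.3 -77.3]
decoy d6 [ 297.5 -213.8]
decoy d6 [303.5 -93.3]
decoy scene [ 304.2 -202.9]
decoy scene [ 356.9 -103.3]
decoy scene [322.8 -84.6]
```

```bash
python3 -m jog '[15,-8,0,3,0,0,0, 15,-22,0,0,0,0,0, 15,-27,0,0,0,0,0, 15,-27,0,0,0,0,0, 15,-27,0,0,0,0,0, 15,-26,0,0,0,0,0, 15,0,0,0,0,0,0, 15,0,0,30,0,0,0, 15,0,0,30,0,0,0, 15,0,0,30,0,0,0]'
python3 -m jog '[15,0,0,25,0,0,0, 15,0,0,8,0,0,0, 15,0,0,4,0,0,0, 15,0,0,3,0,0,0, 15,0,0,0,0,0,0, 15,0,0,0,0,0,0]'
```

```text
t: 18.75
position: [439.2, -23.7, 43.7]
orientation: [[0.994, 0.105, 0.004], [0.105, -0.994, -0.001], [0.004, 0.001, -1.0]]
force: [0.5, 0.7, -1.0]
opening: 25.5
grasp_force: 59.8
t: 19.35
position: [438.4, -23.3, 5.0]
orientation: [[0.994, 0.106, 0.002], [0.106, -0.994, -0.001], [0.002, 0.001, -1.0]]
force: [-0.1, -0.2, -1.4]
opening: 25.4
grasp_force: 59.8
```

Now release and rise, with the fingers staying clear of everything.

```bash
python3 -m jog '[15,0,0,0.8,0,0,0, 15,0,0,0,0,0,0, 50,0,0,0,0,0,0, 50,0,0,0,0,0,0, 50,0,0,0,0,0,0, 50,0,0,0,0,0,0, 50,0,0,-20,0,0,0, 50,0,0,-35,0,0,0, 50,0,0,-40,0,0,0, 50,0,0,-40,0,0,0]'
python3 -m jog '[50,0,0,0,0,0,0, 50,0,0,0,0,0,0, 50,0,0,0,0,0,0, 50,0,0,0,0,0,0, 50,0,0,0,0,0,0]'
python3 - <<'E'
from h import *
np.set_printoptions(precision=1,suppress=True)
w=snap('wrist','w10');snap('scene','s10');snap('side','d10')
def stats(tag,lo,hi,box):
    im=load(tag)['img'][box[1]:box[3],box[0]:box[2]];return im
# handle (very dark) blob in wrist view
g=cv2.cvtColor(w['img'],cv2.COLOR_BGR2GRAY)
m=(g[:240]<28).astype(np.uint8);n,l,st,ce=cv2.connectedComponentsWithStats(m)
for i in range(1,n):
    if st[i,4]>200:print(st[i],ce[i])
# expected handle/tip pixels if flat
s=manip.read_state();p=np.array(s['position']);R=np.array(s['orientation']);b=np.array([438.4,-23.3,0])
d=R[:,0]*[1,1,0]
for k,z in((29.5,28),(-65.5,28),(114.5,14)):print(k,proj('w10',b+k*d+[0,0,z],True),proj('d10',b+k*d+[0,0,z]),proj('s10',b+k*d+[0,0,z]))
# bystanders/lid change: diff of scene0 vs now, d9 vs d10
for a,c,boxes in(('d0','d10',{'tumA':(150,295,190,360),'tumB':(200,315,238,378),'carton':(255,355,318,410),'jar':(238,138,260,168),'tape':(276,132,310,162)}),):
    A=load('side0')['img'];C=load('d10')['img']
    for k,(x0,y0,x1,y1) in boxes.items():print(k,cv2.absdiff(A[y0:y1,x0:x1],C[y0:y1,x0:x1]).mean())
E
```

```text
t: 20.35
position: [437.0, -23.0, 139.6]
orientation: [[0.994, 0.105, -0.001], [0.105, -0.994, 0.0], [-0.001, -0.001, -1.0]]
force: [1.2, 1.3, -0.5]
opening: 49.8
grasp_force: 0.0
t: 20.85
position: [436.9, -23.0, 137.2]
orientation: [[0.994, 0.105, -0.003], [0.105, -0.994, 0.001], [-0.003, -0.001, -1.0]]
force: [-0.7, 0.1, 0.3]
opening: 49.7
grasp_force: 0.0
[ 453   49   77   77 1054] [490.1  86.3]
[ 268  183   28   57 1546] [281.2 210.8]
29.5 [281.3 169.7] [312.2 221.9] [243.1 216.4]
-65.5 [281.3 270.6] [345.9 225.5] [213.6 202.2]
114.5 [281.3  70.7] [282.4 222.3] [271.  233.5]
tumA 7.438205128205128
tumB 7.272486772486772
carton 7.7592111592111594
jar 8.114646464646464
tape 8.313071895424837
```

Run:
```python
from h import *
np.set_printoptions(precision=1,suppress=True,linewidth=200)
g=cv2.cvtColor(load('w10')['img'],cv2.COLOR_BGR2GRAY).astype(int)
print(g[50:100:2,281]);
for r in(80,110,150,165):print(r,g[r,258:306:2])
A=load('d9')['img'];C=load('d10')['img'];print('lid diff',cv2.absdiff(A[160:232,212:240],C[160:232,212:240]).mean(),'bar',cv2.absdiff(A[232:250,240:300],C[232:250,240:300]).mean())
```

```text
[192 191 193 194 196 200 201 199 196 195 193 192 173 165 165 164 163 161 161 163 161 162 164 162 160]
80 [192 191 190 148 106 129 160 163 161 165 163 165 162 161 164 166 168 165 165 166 169 193 191 190]
110 [196 197 182 120 110 132 159 163 161 161 161 160 160 164 163 162 163 164 164 161 176 193 195 194]
150 [199 198 186 125 109 142 162 158 159 158 159 157 161 159 158 158 162 161 160 160 186 193 196 194]
165 [198 194 156 106 109 143 158 160 158 157 160 156 156 157 159 160 162 160 159 166 190 197 199 195]
lid diff 4.707671957671957 bar 41.53086419753087
```

Run:
```python
from h import *
np.set_printoptions(precision=1,suppress=True,linewidth=200)
for tag in('d6','d9','d10'):
    g=load(tag)['img'];
    for r in(100,140):
        o=[]
        for b in np.arange(1.45,2.1,.04):
            a=-np.pi/2+.1-b;u,v=proj(tag,[618+r*np.cos(a),130+r*np.sin(a),82]).round().astype(int);o.append(int(g[v,u].mean()))
        print(tag,r,o)
```

```text
d6 100 [106, 127, 172, 187, 187, 188, 188, 180, 183, 182, 186, 184, 166, 116, 101, 120, 170]
d6 140 [107, 107, 131, 195, 193, 192, 194, 193, 187, 183, 182, 156, 109, 101, 179, 190, 190]
d9 100 [106, 104, 108, 105, 105, 106, 106, 100, 100, 101, 103, 102, 104, 102, 99, 99, 105]
d9 140 [183, 188, 155, 175, 188, 194, 196, 197, 191, 186, 186, 157, 114, 102, 108, 106, 109]
d10 100 [185, 187, 185, 186, 187, 188, 186, 179, 180, 183, 184, 183, 163, 118, 101, 120, 172]
d10 140 [191, 190, 193, 193, 190, 190, 192, 193, 187, 180, 181, 155, 110, 101, 174, 187, 188]
```

The bar hasn't moved since the push, the lid is open and the scraper lies flat, so I'm handing the job in.

```bash
python3 -c "
from bench import manip
print(manip.close_job())"
```

```text
the job is handed in; nothing more can be done
None
```

The job is handed in (no verdict was returned); by my measurements the bar is at about 1.8 rad, the lid stands at about 1.3 rad, the scraper lies flat on the bench clear of case and sleeve, and the five bystanders show no sign of having moved.

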